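Unlatch and open the fondue tote

ROBOT

A 6-joint arm with a two-finger parallel gripper is mounted at the origin on the work surface. World frame = base frame: x ahead of the robot, y to its left, z up, the work surface at z = 0. Lengths are in m, angles in rad, forces in N, time in s.
With the tool pointing down it reaches from about 0.3 to 0.875 m from the base axis. Payload 6.4 kg.
Tool frame: the origin (TCP) lies midway between the tips of the shut fingers; the grasp point (between the pads) lies 19 mm behind it; z points along the fingers, y is the line along which they close (so a half turn about z gives the same grasp; the last joint's range is limited). The gripper opens to 85 mm and grips with 20 to 120 N. Pads are 22 mm wide; open, the fingers measure 114 mm over their backs; the gripper's body (76 mm by 85 mm) begins 54 mm behind the grasp point. The pads swing forward as they close: fully open they stand 13 mm farther back than shut.
Start: joints at [-1.502, 0.181, 1.607, -0, 1.354, -0.206], TCP at [0.156, -0.553, 0.231] pointing down, gripper open.
Joint ranges: [-2.99, 2.99], [-0.89, 2.07], [0.3, 2.58], [-1.14, 4.28], [0, 2.63], [-3.12, 3.12]. Speed limits (rad/s): [2.57, 2.57, 3.01, 3.14, 3.14, 3.14].

INTERFACE

Orientations are given as a unit quaternion [w, x, y, z].
In Python, from bench import ctrl gives the robot as it stands. The module is installed in compiled form; this text tells all that it offers.
- The arm moves only by the tool move_arm, never from a script. Its argument "plan" is one flat list of numbers, 6 for each row, row after row: the shift along the world's x, y, z in units of 50 mm (1.0 is 50 mm), then the turn, a rotation vector about the world's x, y, z in rad. A call has 1 to 10 rows; each row is the pose to reach, as a shift and turn from the pose commanded when the call began; what a row does not reach only later rows make up. A row lasts 1/8 s, in which the tool goes at most 62.5 mm and 10.7 degrees, less where a joint would pass 70% of its speed; a pose out of reach is approached as far as the arm can. A call with a gripper value outside its range is refused whole. "grip" is the finger opening in mm, from 0 to 85.4, set as the call begins (left out, the last holds). The fingers move at their own pace and stop on an object; the grip force is fixed at half the most. Time passes only in rows, so rows that repeat a pose let the fingers close. It gives the time, the measured TCP pose, the force, the opening and the grip force at its end, in the units of the state.
- ctrl.get_obs(): the state, without advancing time (a new reading comes with each control period).
- ctrl.camera(name): name is "side" or "top"; returns a dict with "pixels" (400x640x3 uint8, red, green, blue), "fx", "fy", "cx", "cy" (pixels), "origin" and "attitude" of the camera in the world. Camera axes: x right, y down, z forward; pixel columns grow to the right and rows downward; lengths in m; the calibration is good to about 2 mm. A picture is of the moment at which its call begins. There is no depth.
- ctrl.hand_in(): hands the job in; it is judged then, once.
The state is a dict: "time_s": time; "q": joint angles; "dq": joint speeds; "joint_efforts": joint torques, N m; "eef_pos": TCP position; "eef_rot": TCP orientation; "wrist_force": force on the tool from outside, world axes, zero at the start; "torque": the same for the moment, N m; "opening": opening from 0.0 (shut) to 1.0 (fully open); "grasp_force": force on a finger pad.
Only numpy, scipy, OpenCV 4.12 (cv2) and the standard library are available. Lean on these libraries where they do the work, as an engineer would, in place of code of your own. Each camera call takes 0.05 s, during which the arm holds its last target. There are 200 camera calls.

TASK

Open the cherry-wood fondue tote so that the forks inside can be reached: first swing the small keeper a full quarter turn towards the tote's front (the long side facing the robot's right), clear of the bolt it blocks, then draw the bolt fully back out of its staple, and last slide the lid panel gently out over the front until you feel it come up against its hidden stop. Leave the keeper swung clear and the bolt drawn, let go, and do not disturb the pot, bowls, burner or fork stand around it.

Things in the scene. Friction and masses are not known exactly. Their poses are not given: they have to be found in the camera images.
- tote: Fixed cherry-wood tote, 200 mm deep (its x) by 368 mm wide (its y) over its handle posts; origin at the centre of its underside. Its front, the long -x side, faces the robot's right; z up. Its top (lid panel and rails) is flat, 90 mm above the shelf; keeper and bolt lie on the panel along x = 0. The posts (55 mm in x, 14 mm in y) stand at x = +22, y = +-177 mm and carry the dowel.
- dowel (a point): Middle of the round wooden carrying dowel, 22 mm diameter, along the tote's y from post to post, axis 250 mm above the shelf at tote x = +22 mm. It hangs almost right above the latches: a gripper pointing straight down hits it, so the latches are reached from the front with the gripper leaning back to the front by about 22 to 45 degrees.
- staple (a point): Middle of the staple on the tote's +y rail that receives the bolt's tongue: two steel blocks (10 mm in x, 20 mm in y, tops 106 mm above the shelf) either side of the bolt. Lies at tote x = 0, y = +157 mm, 98 mm above the shelf.
- panel (a joint): Lid panel, a light wooden board 284 mm wide, 189 mm deep, 8 mm thick on the tote's top; carries keeper and bolt. Slides out along the tote's -x: 0 = shut. It comes up against a rigid hidden stop at 0.062 to 0.090 m, set differently each time. About 3 N of friction, stays where left. Held shut (2.5 mm of play) until the bolt is drawn 21 mm. No handle: pull it by the bolt's tab.
- stopper: Stop track of the panel, hidden inside the tote under the panel; origin on the tote's floor, 55 mm to the front of its middle. The stop block on it is adjustable, rigid, and cannot be seen; where it is set shows only by touch, when the panel runs up against it.
- bolt (a joint): Flat steel bolt, 14 mm wide, lying along the tote's y on the panel, 12 mm high. 0 = shot (tongue in the staple), 0.032 m = fully drawn, towards the tote's -y. About 3 N of friction, stays where left. Its cross head (32 mm in x, at its -y end) runs against the keeper after 3 mm while the keeper is closed.
- keeper (a joint): Flat steel turn-button on the panel, 50 mm from pivot to round end, 16 mm wide. 0 = closed: points along the tote's +y, end on to the bolt's head. Turns about a vertical pivot, anticlockwise from above, to 1.57 rad = fully clear, pointing to the tote's front (-x). Frees the bolt from about 0.8 rad. About 0.1 N m of friction, stays where left.
- keeper_peg (a point): On the axis of the keeper's round upright peg (12 mm diameter, 36 mm from the pivot), 130 mm above the shelf. The peg's top is 144 mm above the shelf, 54 mm above the panel. It moves with the keeper.
- keeper_pivot (a point): Point on the keeper's vertical pivot axis, 130 mm above the shelf (no part is there, only 12 mm high hardware beneath). It lies 90 mm to the tote's -y side of its middle and moves with the panel.
- bolt_tab (a point): Point in the middle of the bolt's upright flat tab (24 mm along the tote's x, 12 mm along y, from the bolt to 142 mm above the shelf), 130 mm above the shelf. It moves with bolt and panel; 35 mm to the tote's +y side of its middle when all is shut.
- caquelon: Brown stoneware pot, 170 mm across, with a side handle reaching 160 mm from its axis along its x, and a steel lid with black knob on it, 140 mm high; origin under its centre. Bystander.
- bowls: Three nested white bowls, the largest 140 mm across, 85 mm high in all; origin under the centre. Bystander.
- burner: Dark steel burner, 150 mm across, 82 mm high, with a brass knob reaching 100 mm from its axis along its x; origin under its centre. Bystander.
- forkstand: Cherry-wood fork stand with six hanging forks, 110 mm across, 205 mm high; origin under its centre. Bystander.

How it is judged:
On the way, in this order (a step that is already met when the one before it is completed fails the run):
1. the keeper is swung clear (at least 1.3 rad) while the bolt is still shot (drawn less than 8 mm) (value of joint keeper above 1.3 rad and value of joint bolt below 0.008 m), for 0.2 s.
2. the bolt is drawn, at least 27 of its 32 mm (value of joint bolt above 0.027 m), for 0.2 s.
3. the lid panel is brought up against its hidden stop (pressing on it with more than 1 N) (contact force between panel and stopper above 1 N and value of joint panel above 0.055 m), for 0.1 s.
At the end, for the whole second after the job is handed in: The keeper is turned at least 1.3 rad clear, the bolt is drawn at least 27 mm, the panel has been felt against its hidden stop and is still out (at least 58 mm, the stop being at 62 to 90 mm) and at rest, and pot, bowls, burner and fork stand are within 30 mm of where they stood (value of joint keeper above 1.3 rad and value of joint bolt above 0.027 m and value of joint panel above 0.058 m and velocity of joint panel below 0.01 m/s and not (distance of caquelon from where it was at the start of the episode above 0.03 m) and not (distance of bowls from where it was at the start of the episode above 0.03 m) and not (distance of burner from where it was at the start of the episode above 0.03 m) and not (distance of forkstand from where it was at the start of the episode above 0.03 m)); the robot touches nothing.
It fails at once if the pot is moved by more than 30 mm (distance of caquelon from where it was at the start of the episode above 0.03 m).
It fails at once if the stack of bowls is moved by more than 30 mm (distance of bowls from where it was at the start of the episode above 0.03 m).
It fails at once if the burner is moved by more than 30 mm (distance of burner from where it was at the start of the episode above 0.03 m).
It fails at once if the fork stand is moved by more than 30 mm (distance of forkstand from where it was at the start of the episode above 0.03 m).
It fails at once if the panel is rammed against its stop with over 45 N (contact force between panel and stopper above 45 N).
It also fails if it takes over 51 s, if anything falls off the work surface, if the arm or the gripper's body presses on something with over 40 N, if the wrist force passes 120 N, or if a joint passes its speed limit or range.

## Working session

There is one attempt and no reset: what is moved stays moved. The work goes in short steps, Python scripts to look and compute and a tool call to move; the robot and the scene stay as the last step left them, time stands still between calls to the robot, and variables do not carry over. Pictures are saved under pics/ and viewed, at most 10 in all, crops included, and the job is handed in when it is done.

Besides the shell and the picture viewer there is one more tool, called after "Emit:" as name(argument=value, ...) on one line, values as JSON. move_arm: Moves the arm, as the interface text tells. Its arguments: {"type":"object","properties":{"plan":{"type":"array"},"grip":{"type":"number"}},"required":["plan"]}

```bash
mkdir -p pics; cat > h.py <<'E'
import numpy as np, cv2
from bench import ctrl
from scipy.spatial.transform import Rotation as R
def snap(n,f,crop=None,s=1):
    c=ctrl.camera(n); p=c.pop("pixels")[:,:,::-1]
    if crop: x0,y0,x1,y1=crop; p=p[y0:y1,x0:x1]
    p=cv2.resize(np.ascontiguousarray(p),None,fx=s,fy=s,interpolation=cv2.INTER_CUBIC)
    cv2.imwrite("pics/"+f,p); return c
def rot(c):
    a=np.array(c["attitude"],float)
    return a if a.shape==(3,3) else R.from_quat(a[[1,2,3,0]]).as_matrix()
def onplane(c,u,v,z):
    d=rot(c)@np.array([(u-c["cx"])/c["fx"],(v-c["cy"])/c["fy"],1]); o=np.array(c["origin"])
    return o+d*(z-o[2])/d[2]
def proj(c,P):
    p=rot(c).T@(np.array(P)-np.array(c["origin"])); return [c["cx"]+c["fx"]*p[0]/p[2],c["cy"]+c["fy"]*p[1]/p[2]]
E
python3 - <<'E'
from h import *
import pickle
for n in("top","side"):
    c=snap(n,n+"0.png",s=1.25); pickle.dump(c,open(n+".pkl","wb")); print(c)
print(ctrl.get_obs())
E
```

```text
{'fx': 459.9970380167678, 'fy': 459.9970380167678, 'cx': 308.21978635424176, 'cy': 199.19190548042178, 'origin': array([ 3.04198497e-01, -7.37768517e-04,  1.84107860e+00]), 'attitude': array([-0.04960257,  0.70791333, -0.70350264,  0.03850113])}
{'fx': 520.838427636401, 'fy': 520.838427636401, 'cx': 316.33980262822206, 'cy': 205.18684674087086, 'origin': array([ 0.27462978, -1.12567116,  1.51566333]), 'attitude': array([-0.34688362,  0.93163591, -0.10095326,  0.03917563])}
{'time_s': 0.1, 'q': array([-1.50231583e+00,  1.81509523e-01,  1.60789245e+00,  2.04773331e-05,
        1.35381994e+00, -2.06276214e-01]), 'dq': array([ 0.00017726, -0.00220925, -0.00250111,  0.00013841, -0.00022872,
        0.00054261]), 'joint_efforts': array([ 7.08647294e-04, -4.45875800e+01, -3.52238667e+01, -2.63011325e-04,
        4.12876136e-03,  2.51449387e-05]), 'eef_pos': array([ 0.1560064 , -0.55291584,  0.23045772]), 'eef_rot': array([-8.12008926e-04,  9.90578400e-01,  1.36944406e-01,  6.60549420e-05]), 'wrist_force': array([-0.59361052,  0.12244453,  0.56065612]), 'torque': array([-0.02646953,  0.01249765,  0.06903966]), 'grasp_force': 0.0, 'opening': 0.9972318874213574}
```

View pics/top0.png

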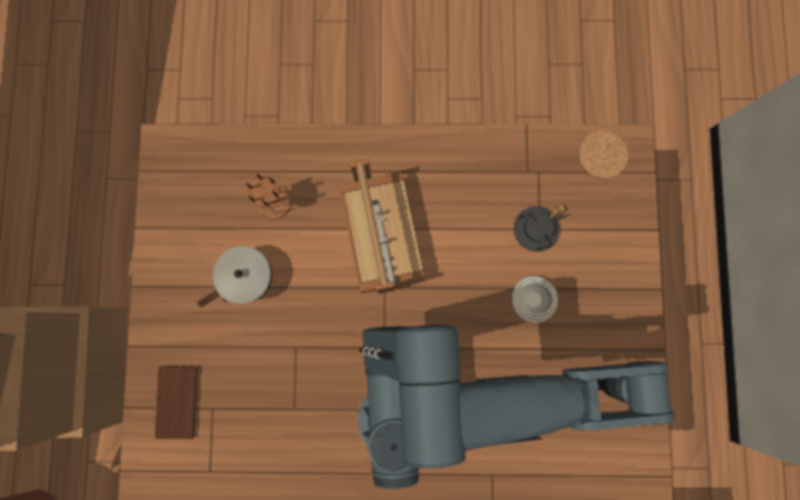

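View pics/side0.png

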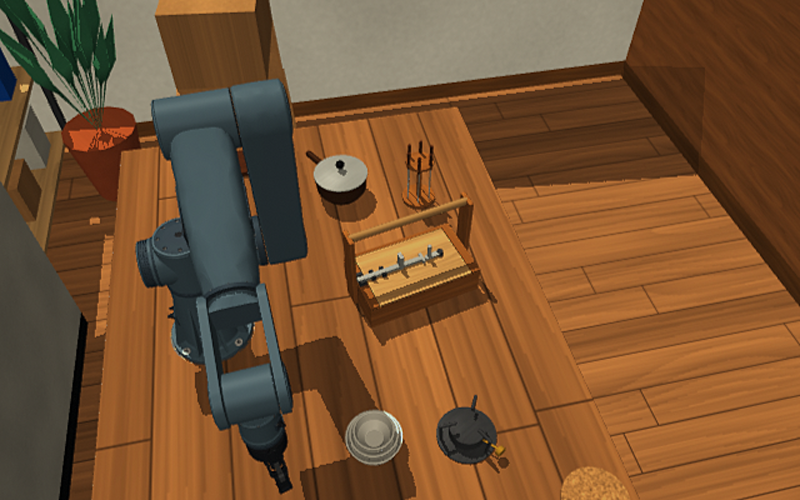

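```bash
python3 - <<'E'
from h import *
snap("top","top1.png",(265,123,350,241),5)
snap("side","side1.png",(265,150,395,260),5.4)
E
```

```text
(no output)
```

View pics/top1.png

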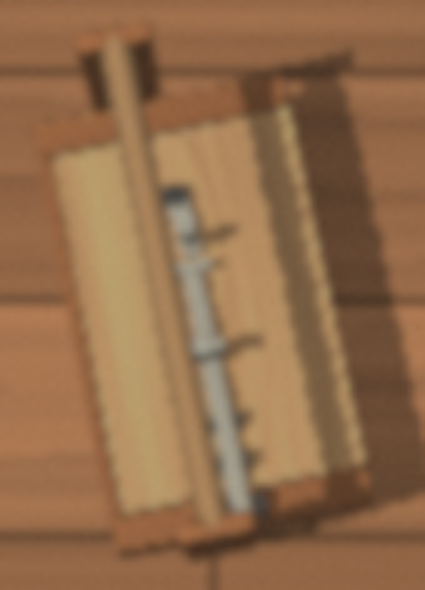

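View pics/side1.png

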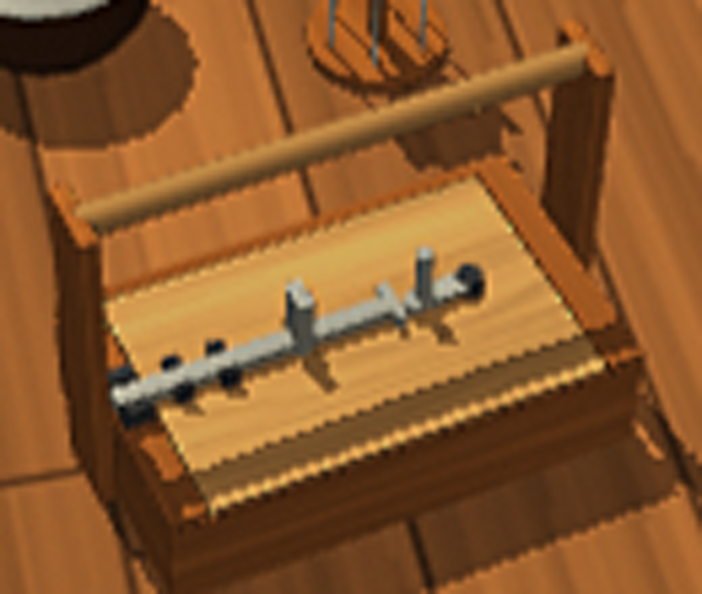

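```bash
python3 - <<'E'
from h import *
import pickle
from scipy.optimize import least_squares
T=pickle.load(open("top.pkl","rb"));S=pickle.load(open("side.pkl","rb"))
L={"panelBL":(.0945,.142,.09),"panelFL":(-.0945,.142,.09),"panelFR":(-.0945,-.142,.09),"panelBR":(.0945,-.142,.09),
"tab":(0,.035,.142),"peg":(0,-.054,.144),"pivot":(0,-.09,.104),"dN":(.022,.17,.25),"dF":(.022,-.17,.25)}
s={"panelBL":(107,300),"panelFL":(212,515),"panelFR":(605,362),"panelBR":(480,180),"tab":(300,290),"peg":(425,254),"pivot":(470,280),"dN":(88,215),"dF":(585,60)}
t={"panelBL":(120,515),"panelFL":(367,467),"panelFR":(288,107),"panelBR":(53,157),"tab":(207,350),"pivot":(177,197),"peg":(188,238)}
def W(p,k):
    x,y,a=p; l=L[k]; return [x+np.cos(a)*l[0]-np.sin(a)*l[1],y+np.sin(a)*l[0]+np.cos(a)*l[1],l[2]]
def res(p,ret=0):
    r=[]
    for k,(u,v) in s.items(): r.append((k,np.array(proj(S,W(p,k)))-[265+u/5.4,150+v/5.4]))
    for k,(u,v) in t.items(): r.append((k,np.array(proj(T,W(p,k)))-[265+u/5,123+v/5]))
    return r if ret else np.concatenate([q[1] for q in r])
f=least_squares(res,[.6,.05,1.57],loss="soft_l1"); print(f.x,np.degrees(f.x[2]))
for k,r in res(f.x,1): print(k,r.round(1))
for n,(u,v) in {"tab":(300,290),"peg":(425,254),"pivot":(470,280)}.items(): print(n,"side",onplane(S,265+u/5.4,150+v/5.4,L[n][2]).round(4),"fit",np.round(W(f.x,n),4))
E
```

```text
[0.58249396 0.03741695 1.77551351] 101.72943078406863
panelBL [-2.3  0.2]
panelFL [-1.1 -1.1]
panelFR [-0.3  0.9]
panelBR [-1.2 -0.8]
tab [-0.1  1.6]
peg [-0.3  0.2]
pivot [-0.2 -0.3]
dN [-0.8  2. ]
dF [-1.3  1.2]
panelBL [-0.2 -1.1]
panelFL [-1.1 -1.2]
panelFR [-0.2 -0.5]
panelBR [-0.8 -1. ]
tab [ 0.9 -2.1]
pivot [ 0.7 -1.6]
peg [ 0.1 -2.8]
tab side [0.5503 0.0375 0.142 ] fit [0.5482 0.0303 0.142 ]
peg side [0.6366 0.0489 0.144 ] fit [0.6354 0.0484 0.144 ]
pivot side [0.6708 0.0542 0.104 ] fit [0.6706 0.0557 0.104 ]
```

```bash
cat >> h.py <<'E'
import json,os
P0=np.array([.5825,.0374]); YAW=np.radians(101.7); TH=np.radians(35)
XT=np.array([np.cos(YAW),np.sin(YAW),0]); YT=np.array([-np.sin(YAW),np.cos(YAW),0]); Z=np.array([0,0,1.])
TZ=np.sin(TH)*XT-np.cos(TH)*Z; RT=np.c_[np.cross(-YT,TZ),-YT,TZ]
def tote(x,y,z): return np.r_[P0,0]+x*XT+y*YT+z*Z
def cur():
    return json.load(open("cmd.json")) if os.path.exists("cmd.json") else dict(p=[.156,-.553,.231],q=R.from_quat([.990578,.136944,.000066,-.000812]).as_quat().tolist())
def moved(row):  # record commanded last row
    c=cur(); json.dump(dict(p=(np.array(c["p"])+.05*np.array(row[:3])).tolist(),q=(R.from_rotvec(row[3:])*R.from_quat(c["q"])).as_quat().tolist()),open("cmd.json","w"))
def delta(grasp,back=0,Rt=RT):
    c=cur(); p=np.array(grasp)+(.019-back)*TZ
    return np.r_[(p-c["p"])/.05,(R.from_matrix(Rt)*R.from_quat(c["q"]).inv()).as_rotvec()].round(3)
E
python3 - <<'E'
from h import *
T=None
import pickle
T=pickle.load(open("top.pkl","rb"))
for n,u,v,z in(("bowls",535,300,.085),("burner",537,228,.082),("forks",270,195,.1),("pot",242,272,.14)): print(n,onplane(T,u/1.25,v/1.25,z).round(3))
g=np.array([.6355,.0485,.132]); print(RT.round(3)); print(g+.019*TZ, delta(g,.11), delta(g,0))
E
```

```text
bowls [ 0.371 -0.428  0.085]
burner [ 0.592 -0.44   0.082]
forks [0.689 0.386 0.1  ]
pot [0.446 0.453 0.14 ]
[[-0.166  0.979 -0.116]
 [ 0.802  0.203  0.562]
 [ 0.574 -0.    -0.819]]
[0.63329003 0.05917152 0.11643611] [ 9.802 11.008 -0.489  0.572 -0.349  1.449] [ 9.546 12.243 -2.291  0.572 -0.349  1.449]
```

Emit:
move_arm(plan=[0,0,1.2,0,0,0,0.5,0.5,2.4,0.05,-0.03,0.13,1.5,1.6,3.6,0.11,-0.07,0.29,2.5,2.8,4,0.18,-0.11,0.45,3.6,4,4,0.25,-0.15,0.62,4.7,5.2,4,0.31,-0.19,0.79,5.8,6.5,4,0.37,-0.23,0.95,7,7.8,4,0.44,-0.27,1.12,8.2,9,3.5,0.51,-0.31,1.29,9.8,10,2.5,0.572,-0.349,1.449], grip=36)

```text
time_s: 1.45
eef_pos: [0.5029, -0.1795, 0.4069]
eef_rot: [-0.232, 0.6, 0.741, 0.191]
wrist_force: [-0.1, -1.3, 0.2]
opening: 0.422
grasp_force: 0.0
```

```bash
python3 - <<'E'
from h import *
moved([9.8,10,2.5,0.572,-0.349,1.449])
o=ctrl.get_obs(); print(cur()["p"],o["eef_pos"],o["eef_rot"],R.from_quat(cur()["q"]).as_quat(),o["q"])
g=np.array([.6355,.0485,.132]);print(delta(g,.11))
E
```

```text
[0.646, -0.05300000000000005, 0.356] [ 0.50290265 -0.17950039  0.40694434] [-0.23232459  0.60026245  0.74118816  0.19065778] [ 0.60218088  0.73955013  0.18973186 -0.23333584] [-0.76920753  0.27718176  1.25705879  0.38319887  2.09809445 -0.86739833]
[ 2.000e-03  1.008e+00 -2.989e+00  0.000e+00 -0.000e+00  0.000e+00]
```

```bash
cat >> h.py <<'E'
def sync():
    o=ctrl.get_obs(); json.dump(dict(p=list(o["eef_pos"]),q=list(np.array(o["eef_rot"])[[1,2,3,0]])),open("cmd.json","w"))
E
python3 - <<'E'
from h import *
sync(); g=np.array([.6355,.0485,.132]);print(delta(g,.11))
E
```

```text
[ 2.864e+00  3.538e+00 -4.008e+00 -0.000e+00  4.000e-03 -4.000e-03]
```

Emit:
move_arm(plan=[0.8,0.8,-0.4,0,0,0,1.5,1.5,-0.8,0,0,0,2.2,2.3,-1.4,0,0,0,2.86,3,-2,0,0,0,2.86,3.3,-3,0,0.004,-0.004,2.86,3.54,-4,0,0.004,-0.004,2.86,3.54,-4,0,0.004,-0.004,2.86,3.54,-4,0,0.004,-0.004])

```text
time_s: 2.45
eef_pos: [0.6455, -0.0046, 0.2084]
eef_rot: [-0.233, 0.604, 0.738, 0.19]
wrist_force: [1.0, -0.1, 0.0]
opening: 0.423
grasp_force: 0.0
```

```bash
python3 - <<'E'
from h import *
moved([2.86, 3.54, -4, 0, 0.004, -0.004]); o=ctrl.get_obs(); print(cur()["p"],o["eef_pos"],o["q"])
sync(); g=np.array([.6355,.0485,.132]);print(delta(g,.11),delta(g,0))
snap("side","side2.png",(250,110,410,260),5)
snap("top","top2.png",(250,100,410,260),3.7)
a=cv2.imread("pics/side2.png");b=cv2.imread("pics/top2.png");
E
```

```text
[0.6459026464838653, -0.0025003902905332553, 0.20694433623020309] [ 0.6455032  -0.00456284  0.20836493] [-0.4307336   0.53577285  1.30691898  0.48406313  1.67684443 -0.67102126]
[ 0.012  0.039 -0.036  0.001 -0.001  0.005] [-2.440e-01  1.275e+00 -1.839e+00  1.000e-03 -1.000e-03  5.000e-03]
```

View pics/side2.png

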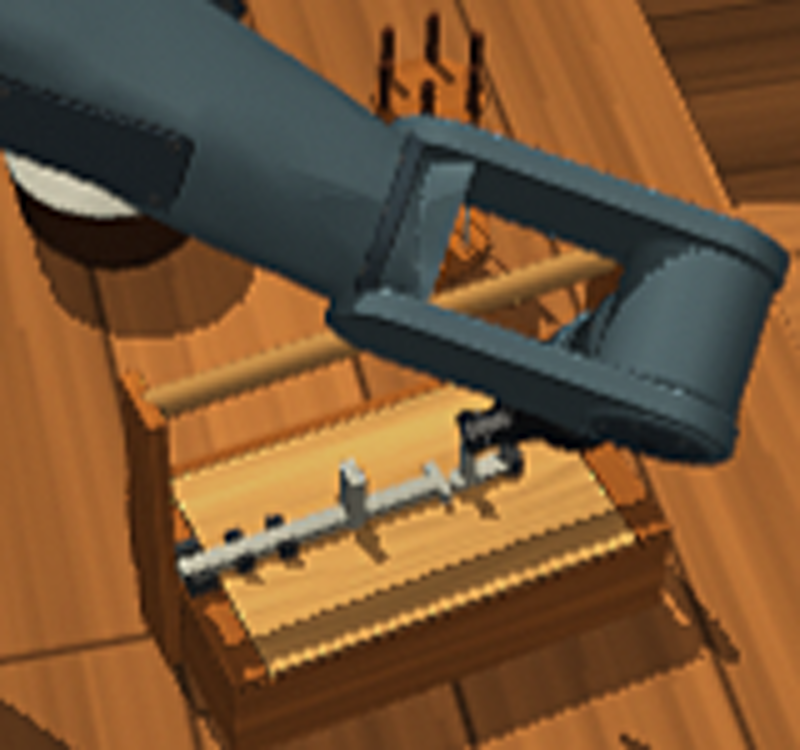

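Emit:
move_arm(plan=[-0.06,0.3,-0.45,0,0,0,-0.12,0.62,-0.9,0,0,0,-0.16,0.84,-1.2,0,0,0,-0.2,1.06,-1.5,0,0,0,-0.24,1.28,-1.84,0,0,0,-0.24,1.28,-1.84,0,0,0])

```text
time_s: 3.3
eef_pos: [0.6314, 0.0613, 0.1128]
eef_rot: [-0.235, 0.604, 0.738, 0.189]
wrist_force: [-0.5, -0.9, 0.1]
opening: 0.423
grasp_force: 0.0
```

```bash
python3 - <<'E'
from h import *
o=ctrl.get_obs(); print(o["eef_pos"],o["wrist_force"])
sync(); g=np.array([.6355,.0485,.132]);print(delta(g,0))
snap("side","side3.png",(300,170,380,230),10)
E
```

```text
[0.63140336 0.06128933 0.11283579] [-0.47310697 -0.89621655  0.09755758]
[ 0.038 -0.042  0.072 -0.001 -0.006  0.004]
```

View pics/side3.png

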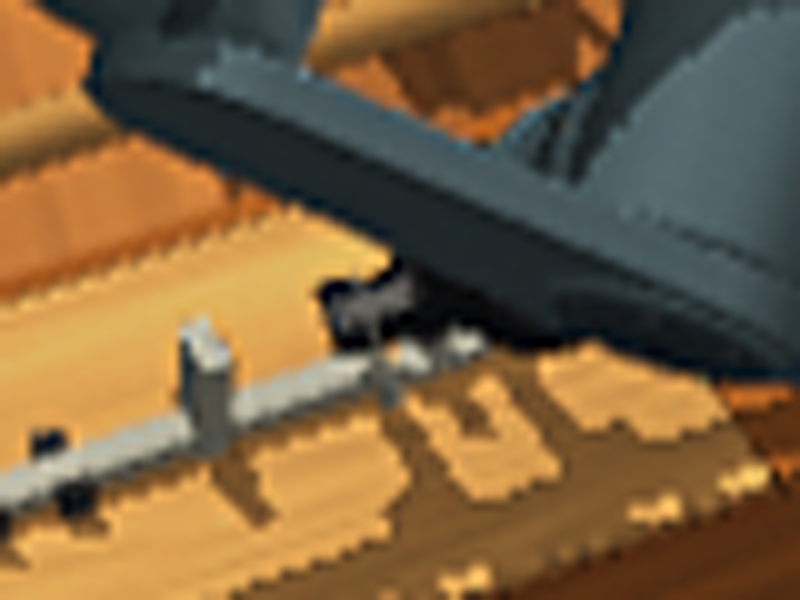

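Emit:
move_arm(plan=[0,0,0.07,0,0,0,0,0,0.07,0,0,0,0,0,0.07,0,0,0,0,0,0.07,0,0,0,0,0,0.07,0,0,0], grip=0)

```text
time_s: 3.98
eef_pos: [0.6323, 0.0593, 0.1193]
eef_rot: [-0.234, 0.604, 0.738, 0.189]
wrist_force: [-5.3, -1.1, 4.2]
opening: 0.119
grasp_force: 58.5
```

```bash
python3 - <<'E'
from h import *
o=ctrl.get_obs(); print(o["eef_pos"],o["wrist_force"],o["opening"]*85.4)
sync(); piv=tote(0,-.09,0); r0=.036
Rz=R.from_quat(cur()["q"]).as_matrix(); gp=o["eef_pos"]-.019*Rz[:,2]; d=gp-piv
print("gp-piv in tote",d@XT,d@YT,gp)
for a in(.2,.4,.6,.8,1.,1.2,1.35,1.5): print(a,((-r0*np.sin(a))*XT+(r0*np.cos(a)-r0)*YT).round(4)/.05)
E
```

```text
[0.63232588 0.05933945 0.11929562] [-5.29484556 -1.13558448  4.16433806] 10.12006221260794
gp-piv in tote 0.00047588991730921834 0.03675250999301889 [0.63454465 0.04866392 0.1348555 ]
0.2 [ 0.044 -0.138 -0.   ]
0.4 [ 0.112 -0.264 -0.   ]
0.6 [ 0.206 -0.372 -0.   ]
0.8 [ 0.318 -0.462 -0.   ]
1.0 [ 0.446 -0.526 -0.   ]
1.2 [ 0.586 -0.564 -0.   ]
1.35 [ 0.694 -0.574 -0.   ]
1.5 [ 0.8   -0.568 -0.   ]
```

Emit:
move_arm(plan=[0.02,-0.07,0,0,0,0,0.044,-0.138,0,0,0,0,0.075,-0.2,0,0,0,0,0.112,-0.264,0,0,0,0,0.16,-0.32,0,0,0,0,0.206,-0.372,0,0,0,0,0.26,-0.42,0,0,0,0,0.318,-0.462,0,0,0,0])

```text
time_s: 4.97
eef_pos: [0.6452, 0.037, 0.119]
eef_rot: [-0.237, 0.603, 0.738, 0.187]
wrist_force: [-17.1, -0.4, 8.2]
opening: 0.116
grasp_force: 58.4
```

Emit:
move_arm(plan=[0.06,-0.035,0,0,0,0,0.13,-0.064,0,0,0,0,0.2,-0.085,0,0,0,0,0.27,-0.102,0,0,0,0,0.34,-0.11,0,0,0,0,0.41,-0.112,0,0,0,0,0.48,-0.106,0,0,0,0,0.54,-0.1,0,0,0,0,0.56,-0.095,0,0,0,0,0.56,-0.095,0,0,0,0])

```text
time_s: 6.22
eef_pos: [0.6757, 0.027, 0.1192]
eef_rot: [-0.232, 0.605, 0.738, 0.187]
wrist_force: [-9.8, -17.4, 6.9]
opening: 0.11
grasp_force: 59.3
```

```bash
python3 - <<'E'
from h import *
o=ctrl.get_obs(); print(o["eef_pos"],o["wrist_force"],o["opening"]*85.4)
sync(); Rz=R.from_quat(cur()["q"]).as_matrix(); gp=o["eef_pos"]-.019*Rz[:,2]; d=gp-tote(0,-.09,0)
print("gp-piv in tote",d@XT,d@YT,"ang",np.arctan2(-(d@XT),d@YT))
E
```

```text
[0.67566703 0.02700301 0.1191783 ] [ -9.79592508 -17.35198511   6.86745894] 9.386916667048846
gp-piv in tote -0.03988847019688013 0.0008412082074495822 ang 1.5497104458745263
```

Emit:
move_arm(plan=[0,0,0,0,0,0,0,0,0,0,0,0,0,0,0,0,0,0,0.02,-0.1,0.15,0,0,0,0.07,-0.35,0.5,0,0,0,0.19,-0.9,1.3,0,0,0,0.19,-0.9,1.3,0,0,0,0.19,-0.9,1.3,0,0,0], grip=36)

```text
time_s: 7.22
eef_pos: [0.6863, -0.0134, 0.1836]
eef_rot: [-0.233, 0.604, 0.738, 0.19]
wrist_force: [-1.0, 0.1, 0.6]
opening: 0.42
grasp_force: 0.0
```

```bash
python3 - <<'E'
from h import *
sync(); o=ctrl.get_obs(); print(o["eef_pos"],o["wrist_force"])
g=tote(0,.035,.132); print(g,delta(g,.08),delta(g,0))
snap("side","side4.png",(285,150,385,225),8)
E
```

```text
[ 0.6862509  -0.0133933   0.18358575] [-0.97431858  0.10542763  0.56798871]
[0.5482272  0.03030244 0.132     ] [-2.619e+00  1.890e-01 -3.200e-02  1.000e-03 -2.000e-03  6.000e-03] [-2.805e+00  1.087e+00 -1.343e+00  1.000e-03 -2.000e-03  6.000e-03]
```

View pics/side4.png

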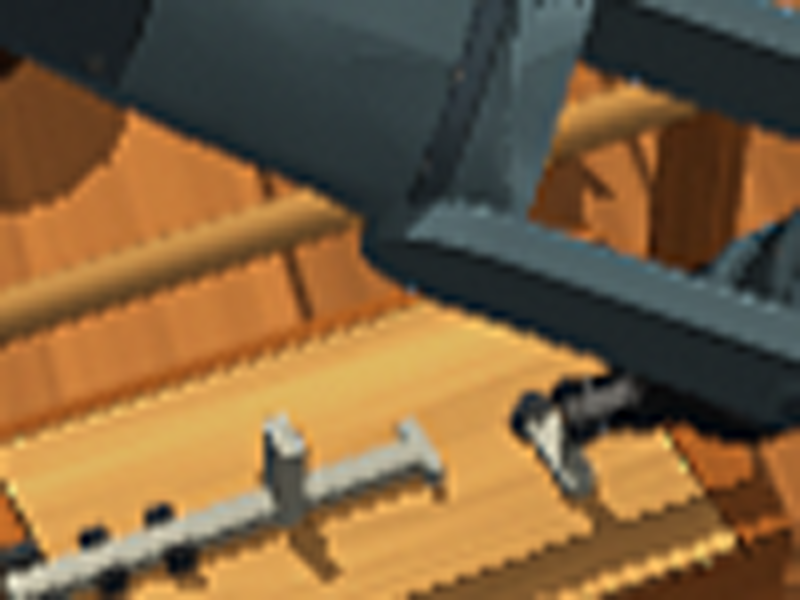

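Emit:
move_arm(plan=[-0.6,0,0.3,0,0,0,-1.4,0.1,0.4,0,0,0,-2.1,0.2,0.3,0,0,0,-2.6,0.23,0,0,0,0,-2.6,0.23,0,0,0,0,-2.6,0.23,0,0,0,0])

```text
time_s: 8.02
eef_pos: [0.5567, -0.001, 0.1831]
eef_rot: [-0.234, 0.604, 0.738, 0.19]
wrist_force: [-0.8, -0.7, -0.2]
opening: 0.422
grasp_force: 0.0
```

```bash
python3 - <<'E'
from h import *
sync(); o=ctrl.get_obs(); print(o["eef_pos"],o["wrist_force"],o["q"])
g=np.array([.549,.033,.132]); print(delta(g,.08),delta(g,0))
snap("side","side5.png",(240,100,400,220),5)
E
```

```text
[ 0.55674767 -0.00104462  0.18309591] [-0.77527958 -0.73110377 -0.17196907] [-0.48598091  0.38819275  1.57283123  0.45927483  1.5968654  -0.77096159]
[-0.013 -0.004 -0.023 -0.    -0.003  0.005] [-0.199  0.894 -1.333 -0.    -0.003  0.005]
```

View pics/side5.png

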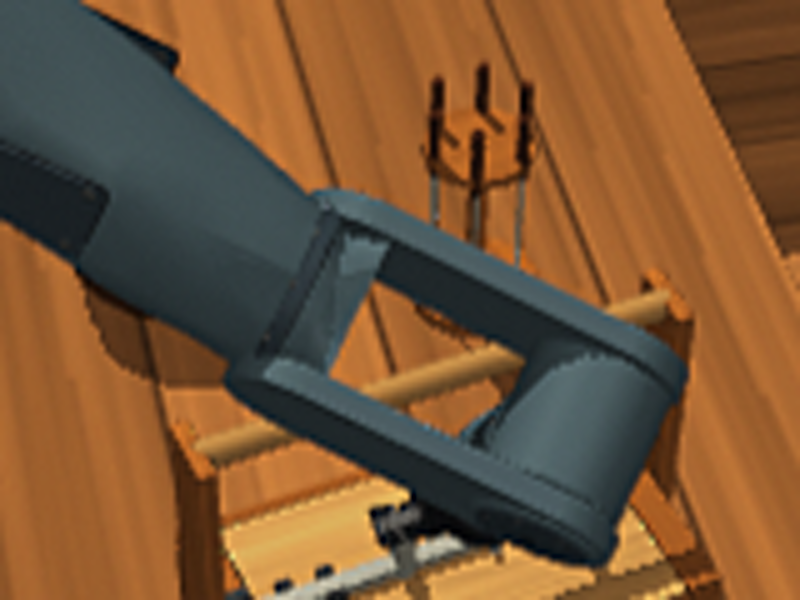

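Emit:
move_arm(plan=[-0.06,0.25,-0.4,0,0,0,-0.1,0.45,-0.7,0,0,0,-0.15,0.65,-1,0,0,0,-0.18,0.8,-1.2,0,0,0,-0.2,0.89,-1.31,0,0,0,-0.2,0.89,-1.31,0,0,0])

```text
time_s: 8.82
eef_pos: [0.5459, 0.0436, 0.1172]
eef_rot: [-0.234, 0.604, 0.738, 0.189]
wrist_force: [-0.9, -1.0, -0.1]
opening: 0.426
grasp_force: 0.0
```

Emit:
move_arm(plan=[0,0,0,0,0,0,0,0,0,0,0,0,0,0,0,0,0,0,0,0,0,0,0,0,0,0,0,0,0,0], grip=0)

```text
time_s: 9.45
eef_pos: [0.5464, 0.0428, 0.118]
eef_rot: [-0.233, 0.604, 0.738, 0.19]
wrist_force: [-0.6, -3.4, 5.2]
opening: 0.13
grasp_force: 59.9
```

```bash
python3 - <<'E'
from h import *
o=ctrl.get_obs(); sync(); print(o["eef_pos"],o["wrist_force"],o["opening"]*85.4,o["torque"])
Rz=R.from_quat(cur()["q"]).as_matrix(); gp=o["eef_pos"]-.019*Rz[:,2]; d=gp-tote(0,0,0)
print("tote frame",d@XT,d@YT,gp[2],"per-mm draw dir",-YT/.05*.001,"front",-XT/.05*.001)
E
```

```text
[0.54638222 0.04284269 0.11804893] [-0.61583284 -3.40383974  5.21859167] 11.140241343123291 [-0.15997086  0.1975249   0.62186635]
tote frame 0.001757457053872243 0.03428274095975188 0.13361390595926634 per-mm draw dir [ 0.01958446  0.00405575 -0.        ] front [ 0.00405575 -0.01958446 -0.        ]
```

Emit:
move_arm(plan=[0.06,0.012,0,0,0,0,0.12,0.024,0,0,0,0,0.18,0.036,0,0,0,0,0.24,0.048,0,0,0,0,0.3,0.06,0,0,0,0,0.36,0.072,0,0,0,0,0.42,0.085,0,0,0,0,0.48,0.1,0,0,0,0,0.54,0.112,0,0,0,0,0.59,0.122,0,0,0,0])

```text
time_s: 10.7
eef_pos: [0.5757, 0.0491, 0.1181]
eef_rot: [-0.234, 0.604, 0.738, 0.19]
wrist_force: [-2.5, -3.7, 5.5]
opening: 0.127
grasp_force: 60.2
```

Emit:
move_arm(plan=[0.02,0.004,0,0,0,0,0.04,0.008,0,0,0,0,0.04,0.008,0,0,0,0,0.04,0.008,0,0,0,0])

```text
time_s: 11.2
eef_pos: [0.5762, 0.0493, 0.118]
eef_rot: [-0.235, 0.604, 0.738, 0.188]
wrist_force: [-8.3, -6.1, 9.2]
opening: 0.129
grasp_force: 60.6
```

```bash
python3 - <<'E'
from h import *
o=ctrl.get_obs(); sync(); print(o["eef_pos"],o["wrist_force"],o["opening"]*85.4)
Rz=R.from_quat(cur()["q"]).as_matrix(); gp=o["eef_pos"]-.019*Rz[:,2]; d=gp-tote(0,0,0)
print("tote frame",d@XT,d@YT,gp[2],"F front",-o["wrist_force"]@XT,"F -y",-o["wrist_force"]@YT)
E
```

```text
[0.57615089 0.04926163 0.11801999] [-8.25240465 -6.11157933  9.24051334] 10.982829489643171
tote frame 0.001987699383844464 0.003757466574371463 0.13357183416527285 F front 4.311115070346281 F -y -9.320293519261401
```

Emit:
move_arm(plan=[0.01,-0.04,0,0,0,0,0.025,-0.12,0,0,0,0,0.045,-0.22,0,0,0,0,0.07,-0.33,0,0,0,0,0.09,-0.44,0,0,0,0,0.114,-0.55,0,0,0,0,0.137,-0.66,0,0,0,0,0.16,-0.77,0,0,0,0,0.183,-0.88,0,0,0,0,0.203,-0.98,0,0,0,0])

```text
time_s: 12.45
eef_pos: [0.5862, 0.0018, 0.1181]
eef_rot: [-0.236, 0.603, 0.738, 0.189]
wrist_force: [-7.0, 1.4, 9.4]
opening: 0.125
grasp_force: 59.9
```

Emit:
move_arm(plan=[0.008,-0.04,0,0,0,0,0.016,-0.08,0,0,0,0,0.024,-0.12,0,0,0,0,0.032,-0.16,0,0,0,0,0.032,-0.16,0,0,0,0])

```text
time_s: 13.08
eef_pos: [0.588, -0.0065, 0.1181]
eef_rot: [-0.236, 0.604, 0.738, 0.189]
wrist_force: [-7.4, 0.2, 8.8]
opening: 0.128
grasp_force: 60.0
```

```bash
python3 - <<'E'
from h import *
o=ctrl.get_obs(); print(o["eef_pos"],o["wrist_force"],o["opening"]*85.4)
Rz=R.from_quat(np.array(o["eef_rot"])[[1,2,3,0]]).as_matrix(); gp=o["eef_pos"]-.019*Rz[:,2]; d=gp-tote(0,0,0)
print("tote frame",d@XT,d@YT,gp[2],"F front",-o["wrist_force"]@XT,"F -y",-o["wrist_force"]@YT)
E
```

```text
[ 0.58803397 -0.00645782  0.11807069] [-7.41648585  0.22957039  8.7975158 ] 10.948814044178356
tote frame -0.05501618202678992 0.0034291488361140156 0.13359978360367317 F front -1.7287696702185087 F -y -7.215838157989284
```

Emit:
move_arm(plan=[0.004,-0.02,0,0,0,0,0.008,-0.04,0,0,0,0,0.012,-0.06,0,0,0,0,0.016,-0.08,0,0,0,0])

```text
time_s: 13.58
eef_pos: [0.5888, -0.0102, 0.1181]
eef_rot: [-0.236, 0.603, 0.738, 0.189]
wrist_force: [-7.0, 2.1, 8.5]
opening: 0.128
grasp_force: 59.9
```

Emit:
move_arm(plan=[0.004,-0.02,0,0,0,0,0.008,-0.04,0,0,0,0,0.012,-0.06,0,0,0,0,0.012,-0.06,0,0,0,0])

```text
time_s: 14.08
eef_pos: [0.5894, -0.0133, 0.118]
eef_rot: [-0.236, 0.604, 0.738, 0.189]
wrist_force: [-6.1, 1.4, 7.5]
opening: 0.13
grasp_force: 59.9
```

Emit:
move_arm(plan=[0.004,-0.02,0,0,0,0,0.008,-0.04,0,0,0,0,0.012,-0.06,0,0,0,0,0.012,-0.06,0,0,0,0])

```text
time_s: 14.58
eef_pos: [0.5899, -0.0154, 0.1181]
eef_rot: [-0.236, 0.603, 0.738, 0.19]
wrist_force: [-5.7, 4.8, 7.5]
opening: 0.126
grasp_force: 59.7
```

Emit:
move_arm(plan=[0.002,-0.01,0,0,0,0,0.004,-0.02,0,0,0,0,0.006,-0.03,0,0,0,0,0.006,-0.03,0,0,0,0])

```text
time_s: 15.08
eef_pos: [0.5899, -0.0155, 0.1181]
eef_rot: [-0.237, 0.603, 0.738, 0.19]
wrist_force: [-6.0, 8.3, 7.2]
opening: 0.129
grasp_force: 59.3
```

Emit:
move_arm(plan=[0.002,-0.01,0,0,0,0,0.004,-0.02,0,0,0,0,0.006,-0.03,0,0,0,0,0.006,-0.03,0,0,0,0,0.006,-0.03,0,0,0,0])

```text
time_s: 15.7
eef_pos: [0.5899, -0.0156, 0.1181]
eef_rot: [-0.238, 0.602, 0.738, 0.191]
wrist_force: [-5.9, 14.6, 7.7]
opening: 0.129
grasp_force: 58.8
```

Emit:
move_arm(plan=[0,0.02,0,0,0,0,0,0.035,0,0,0,0,0,0.035,0,0,0,0])

```text
time_s: 16.08
eef_pos: [0.5899, -0.0155, 0.1181]
eef_rot: [-0.237, 0.603, 0.738, 0.19]
wrist_force: [-7.1, 7.6, 8.8]
opening: 0.124
grasp_force: 59.4
```

Emit:
move_arm(plan=[0,0,0,0,0,0,0,0,0,0,0,0,0,0,0,0,0,0,0.02,-0.1,0.15,0,0,0,0.07,-0.35,0.5,0,0,0,0.19,-0.9,1.3,0,0,0,0.25,-1.4,2.3,0,0,0,0.25,-2,3.3,0,0,0,0.25,-2,3.3,0,0,0,0.25,-2,3.3,0,0,0], grip=36)

```text
time_s: 17.32
eef_pos: [0.6042, -0.1187, 0.2822]
eef_rot: [-0.234, 0.605, 0.738, 0.19]
wrist_force: [-0.8, -0.6, -0.2]
opening: 0.426
grasp_force: 0.0
```

```bash
python3 - <<'E'
from h import *
snap("side","side6.png",(250,120,410,240),5)
print(ctrl.get_obs()["wrist_force"])
E
```

```text
[-0.19361764  0.0905685  -0.03673686]
```

View pics/side6.png

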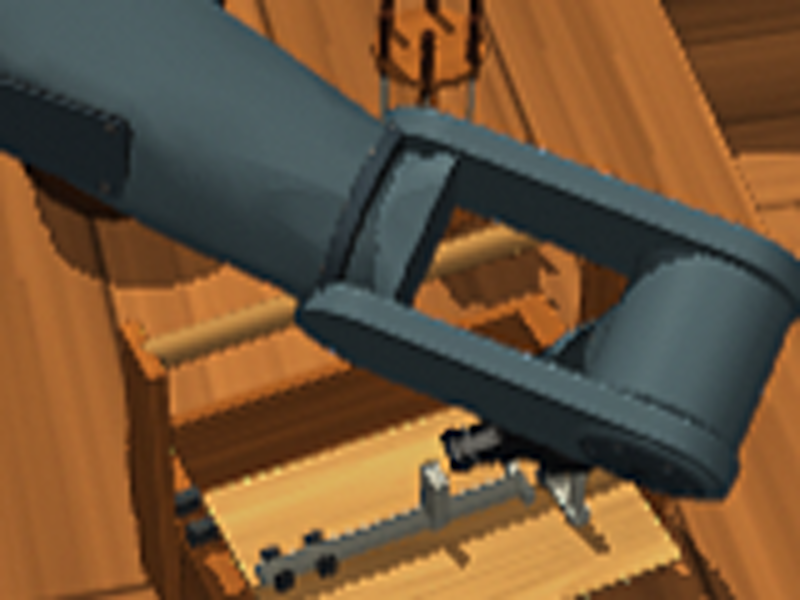

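The picture shows the panel out, with the tote's opening visible behind it. The bolt is drawn (tab at 432,480), the keeper points to the front (570,495), and the gripper is free.

```bash
python3 -c "
from bench import ctrl
print(ctrl.hand_in())"
```

```text
the job is handed in; nothing more can be done
None
```

I swung the keeper about a quarter turn clear, drew the bolt about 30 of its 32 mm, slid the lid panel out about 66 mm until I felt the stop, then let go and handed the job in; no verdict came back.

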